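# Box up two pastry orders from the mixed tray

### The arm

A 6-joint arm with a two-finger parallel gripper is mounted at the origin on the work surface. World frame = base frame: x ahead of the robot, y to its left, z up, the work surface at z = 0. Lengths are in m, angles in rad, forces in N, time in s.
With the tool pointing down it reaches from about 0.375 to 0.9 m from the base axis. Payload 3.1 kg.
Tool frame: the origin (TCP) lies midway between the tips of the shut fingers; the grasp point (between the pads) lies robot.grip_depth behind it (robot.grip_depth is the distance from the TCP to the grasp point, in m); z points along the fingers, y is the line along which they close (so a half turn about z gives the same grasp; the last joint's range is limited). The gripper opens to 87 mm and grips with 3 to 60 N. Pads are 19 mm wide; open, the fingers measure 117 mm over their backs; the gripper's body (75 mm by 190 mm) begins 51 mm behind the grasp point.
Start: joints at [-1.512, 0.527, 1.433, -0, 1.181, -0.178], TCP at [0.147, -0.607, 0.186] pointing down, gripper open.
Joint ranges: [-3.08, 3.08], [-0.75, 2.2], [0.22, 2.44], [-1.43, 4.57], [0, 2.65], [-2.85, 2.85]. Speed limits (rad/s): [2.79, 2.79, 3.14, 3.14, 3.14, 3.14].

### API

Orientations are given as a unit quaternion [x, y, z, w].
In Python, from rig import robot gives the robot as it stands.
- The arm moves only by the shell command python3 -m creep 'ROWS' [OPENING] [FORCE]. ROWS is a JSON list of rows, 1 to 20 of them, each written [[dx, dy, dz], turn]: dx, dy, dz in m, then a turn about the tool's z in rad; each row shifts and turns the commanded pose from where the row before left it, along the tool's axes as they then stand; what a row does not reach is not made up. A row lasts 1/12 s, in which the tool goes at most 0.0417 m and 0.125 rad, less where a joint would pass 70% of its speed; a pose out of reach is approached as far as the arm can. OPENING is the finger opening in m, set as the command begins (- or left out keeps the last). The fingers move at their own pace and stop on an object; FORCE is the grip in N (left out, the last holds). Time passes only in rows, so rows that do not move let the fingers close. It prints the time, the measured TCP pose, the force, the opening and the grip force at its end. Input that does not fit is refused with a message, and nothing moves.
- robot.get_obs(): the state, without advancing time (a new reading comes with each control period).
- robot.camera(name): name is "scene" or "top"; returns a dict with "img" (384x512x3 uint8, red, green, blue), "fx", "fy", "cx", "cy" (pixels), "xyz" and "attitude" of the camera in the world. Camera axes: x right, y down, z forward; pixel columns grow to the right and rows downward; lengths in m; the calibration is good to about 2 mm. A picture is of the moment at which its call begins. There is no depth.
- robot.hand_in(): hands the job in; it is judged then, once.
The state is a dict: "time": time; "q": joint angles; "joint_velocities": joint speeds; "joint_torque": joint torques, N m; "position": TCP position; "tool_rot": TCP orientation; "ft_force": force on the tool from outside, world axes, zero at the start; "moment": the same for the moment, N m; "grip_width": finger opening in m; "grip_force": force on a finger pad.
Only numpy, scipy, OpenCV 4.12 (cv2) and the standard library are available. Lean on these libraries where they do the work, as an engineer would, in place of code of your own. Each camera call takes 0.05 s, during which the arm holds its last target. There are 200 camera calls.

### The job

Make up two orders from the mixed tray: the dark brownie, the bundt cake and the raspberry tartlet go in the pink box, the cream-coloured blondie and the chocolate-coconut tartlet in the blue box. Give each piece a compartment of its own, standing flat and upright on the box floor, the square ones set straight with the box, and set them down without dropping them. Leave the red muffin where it stands on the tray.

Things in the scene. Friction and masses are not known exactly. Their poses are not given: they have to be found in the camera images.
- brownie: Dark chocolate brownie, a nearly black square 55 x 55 mm and 40 mm high with a criss-cross of thin dark icing lines on top; x and y along its sides. Firm; its sides are upright from 10 to 32 mm above the underside, so grip it there across its 55 mm width. About 120 g. Origin: centre of the underside, z up.
- blondie: Blondie, a cream-coloured square 55 x 55 mm and 40 mm high with brown chocolate chunks on top; x and y along its sides. Firm; its sides are upright from 10 to 32 mm above the underside, so grip it there across its 55 mm width. About 120 g. Origin: centre of the underside, z up.
- bundt: Small round brown bundt cake with ribbed sides, a white cream swirl and an orange fleck on top; 58 mm across, 54 mm high (ribbed sides to 30 mm, then it narrows). Firm; its sides are upright from 10 to 30 mm above the underside, so grip it there across its 58 mm width. About 110 g. Origin: centre of the underside, z up.
- berry_tart: Raspberry tartlet: round golden ribbed crust 58 mm across and 34 mm high, with red raspberries and a green leaf on top, 46 mm high in all. Firm; its sides are upright from 10 to 32 mm above the underside, so grip it there across its 58 mm width. About 100 g. Origin: centre of the underside, z up.
- choc_tart: Chocolate-coconut tartlet: round golden ribbed crust 58 mm across and 34 mm high, with a dark chocolate dome flecked with white coconut, 46 mm high in all. Firm; its sides are upright from 10 to 32 mm above the underside, so grip it there across its 58 mm width. About 100 g. Origin: centre of the underside, z up.
- muffin: Muffin in a bright red pointed paper case with white marshmallows on top, 62 mm across and 57 mm high. Not ordered: it stays on the tray. Loose. Origin: centre of the underside, z up.
- pink_box: Order box, shallow open pink card base with three compartments in a row along its x, each 76 mm (x) by 84 mm (y) inside, centres at x = -79, 0 and +79 mm, y = 0. Floor 3 mm, dividers 14 mm and walls 16 mm above the counter: fingertips kept 17 mm above the floor clear them. 240 x 90 mm overall, fixed. Origin: centre of the underside, on the counter, z up.
- blue_box: Order box, shallow open blue card base with two compartments in a row along its x, each 76 mm (x) by 84 mm (y) inside, centres at x = -39.5 and +39.5 mm, y = 0. Floor 3 mm, dividers 14 mm and walls 16 mm above the counter: fingertips kept 17 mm above the floor clear them. 161 x 90 mm overall, fixed. Origin: centre of the underside, on the counter, z up.
- tray: Stock tray: gold card with white doily, 262 (x) by 196 mm (y), rim 9 mm high, top 4 mm above the counter, fixed. At the start the six pastries stand on it in two columns 105 mm apart along y, pitch 85 mm along x (each within 4 mm; squares turned up to 17 degrees from the tray); finger room is along y. Origin: centre of the underside, on the counter, z up.

How it is judged:
By the outcome, as a careful person would: the job done as asked, in the order asked, and still so for the second after the job is handed in, with the robot touching nothing.
It also fails if it takes over 118 s, if anything falls off the work surface, if the arm or the gripper's body presses on something with over 40 N, if the wrist force passes 120 N, or if a joint passes its speed limit or range.

## Working session

There is one attempt and no reset: what is moved stays moved. The work goes in short steps, Python scripts to look and compute and a shell command to move; the robot and the scene stay as the last step left them, time stands still between calls to the robot, and variables do not carry over. Pictures are saved under pics/ and viewed, at most 14 in all, crops included, and the job is handed in when it is done.

```bash
mkdir -p pics
python3 - <<'E'
from rig import robot
import cv2
for n in("top","scene"):
    c=robot.camera(n);cv2.imwrite(f"pics/{n}0.png",c["img"][:,:,::-1])
    print(n,c["fx"],c["fy"],c["cx"],c["cy"],c["xyz"],c["attitude"])
print(robot.get_obs(),robot.grip_depth)
E
```

```text
top 434.82735359669897 434.82735359669897 254.3443331692737 187.65851386987904 [0.35858643 0.00503665 0.89629486] [ 0.71429704 -0.69299067  0.07830819 -0.0584081 ]
scene 381.6257829199127 381.6257829199127 255.97001059877385 188.64069379842468 [ 1.0073311 -0.0871635  0.8932472] [ 0.76074419  0.59797715 -0.16039727 -0.19484438]
{'time': 0.1, 'q': array([-1.51148790e+00,  5.28345732e-01,  1.43379642e+00,  2.03500066e-05,
        1.18136679e+00, -1.78509505e-01]), 'joint_velocities': array([-4.25792508e-04, -1.02020399e-03, -1.44311971e-03,  1.85689647e-05,
       -3.29325498e-04,  5.49439368e-04]), 'joint_torque': array([ 6.65355637e-04, -4.40983665e+01, -1.77150661e+01,  6.35591475e-02,
        5.32842509e-02, -4.34730225e-05]), 'position': array([ 0.14722449, -0.60666398,  0.18547934]), 'tool_rot': array([ 9.92938658e-01,  1.18625052e-01,  6.64650139e-05, -9.55885189e-04]), 'ft_force': array([ 0.05972766, -0.03284351,  0.19569172]), 'moment': array([ 0.01195107, -0.07919023,  0.04082226]), 'grip_force': 0.0, 'grip_width': 0.0868904218147555} 0.0187
```

View pics/top0.png

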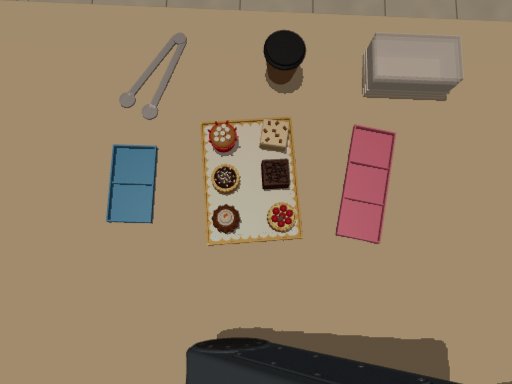

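View pics/scene0.png

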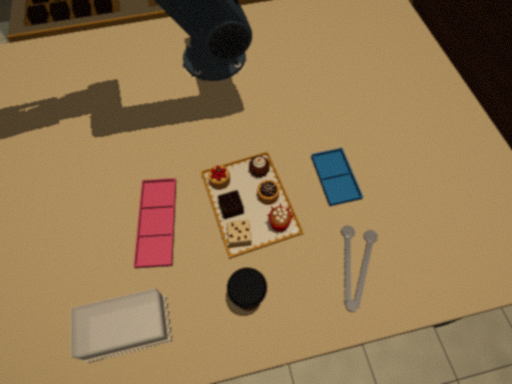

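```bash
cat > h.py <<'E'
from rig import robot
import cv2, numpy as np
from scipy.spatial.transform import Rotation as R
def shot(n="top"): return robot.camera(n)
def ray(c,px,z):
    px=np.atleast_2d(px).astype(float)
    d=np.c_[(px[:,0]-c["cx"])/c["fx"],(px[:,1]-c["cy"])/c["fy"],np.ones(len(px))]
    d=R.from_quat(c["attitude"]).apply(d); o=np.array(c["xyz"])
    return (o+d*((z-o[2])/d[:,2])[:,None])[:,:2]
def proj(c,p):
    v=R.from_quat(c["attitude"]).inv().apply(np.atleast_2d(p)-np.array(c["xyz"]))
    return np.c_[c["cx"]+c["fx"]*v[:,0]/v[:,2],c["cy"]+c["fy"]*v[:,1]/v[:,2]]
def rect(pts):  # centre, sides, angle of min rect in metres
    (cx,cy),(w,h),a=cv2.minAreaRect((pts*1000).astype(np.float32))
    return np.round([cx,cy,w,h,a],1)
def big(m):
    m=cv2.morphologyEx(m,cv2.MORPH_CLOSE,np.ones((3,3)))
    return max(cv2.findContours(m,cv2.RETR_EXTERNAL,cv2.CHAIN_APPROX_NONE)[0],key=cv2.contourArea)[:,0,:]
def goal(x,y,z,yaw):  # remaining tool-axis move and turn (turn given after shift)
    o=robot.get_obs(); r=R.from_quat(o["tool_rot"])
    d=r.inv().apply(np.array([x,y,z])-o["position"])
    tx=r.apply([1,0,0]); a=np.arctan2(tx[1],tx[0])
    print("tool move",d.round(4),"turn",round(-(yaw-a),3),"yaw",round(a,3),"pos",o["position"].round(4))
E
python3 - <<'E'
from h import *
for n in("top","scene"):
    c=shot(n);im=c["img"];hsv=cv2.cvtColor(im,cv2.COLOR_RGB2HSV);H,S,V=cv2.split(hsv)
    for name,m in(("pink",((H>163)&(S>120)&(V>90))),("blue",((H>95)&(H<115)&(S>130)&(V>70)))):
        m=m.astype(np.uint8)*255
        if n=="top" and name=="pink": m[:,:330]=0
        k=big(m); print(n,name,rect(ray(c,k,.016)))
    if n=="top":
        gold=((H>14)&(H<24)&(S>185)).astype(np.uint8)*255
        gold[:110]=0;gold[250:]=0;gold[:,:195]=0;gold[:,310:]=0
        print("tray",rect(ray(c,big(gold),.009)))
        crop=cv2.resize(im[110:250,195:310],None,fx=4,fy=4,interpolation=cv2.INTER_CUBIC)
        cv2.imwrite("pics/crop.png",crop[:,:,::-1])
    np.save("/tmp/%s.npy"%n,im)
E
```

```text
top pink [ 550.8 -249.6   90.5  239.4   80. ]
top blue [5.329e+02 2.358e+02 1.585e+02 8.390e+01 2.000e-01]
tray [444.4 -70.5   0.    0.    0. ]
scene pink [ 555.6 -248.8   87.2  237.9   80.1]
scene blue [5.394e+02 2.346e+02 1.583e+02 8.680e+01 1.000e-01]
```

View pics/crop.png

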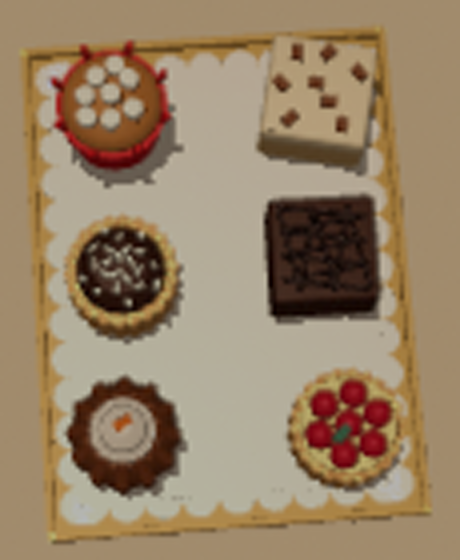

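Run:
```python
import cv2,numpy as np
t=np.load("/tmp/top.npy");s=np.load("/tmp/scene.npy")
a=cv2.resize(t[114:194,255:300],None,fx=7,fy=7,interpolation=cv2.INTER_CUBIC)  #560x315
b=cv2.resize(s[186:256,210:260],None,fx=8,fy=8,interpolation=cv2.INTER_CUBIC)   #560x400
im=np.hstack([a,b]);im=(255*(im/255.)**.55).astype(np.uint8)
cv2.imwrite("pics/sq.png",im[:,:,::-1])
```

```text
(no output)
```

View pics/sq.png

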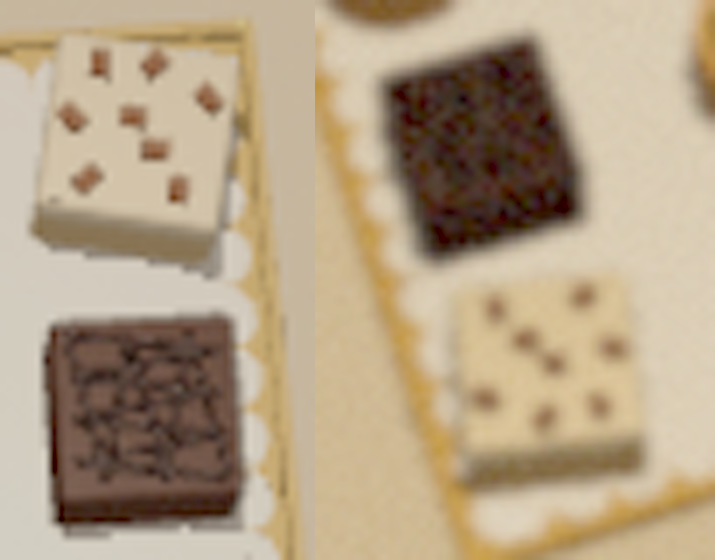

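Run:
```python
from h import *
t=shot("top");s=shot("scene")
def q(c,p,z):
    w=ray(c,p,z); print((w.mean(0)*1000).round(1),"sides",(np.linalg.norm(np.roll(w,-1,0)-w,axis=1)*1000).round(1),
     "edge ang",[round(float(((np.degrees(np.arctan2(*e[::-1]))+45)%90)-45),1) for e in np.roll(w,-1,0)-w])
T=lambda p,f,o:(np.array(p)+.5)/f-.5+np.array(o)
print("blondie");q(t,T([(58,38),(240,52),(215,232),(38,205)],7,(255,114)),.044)
q(s,T([(145,282),(313,275),(325,440),(148,458)],8,(210,186)),.044)
print("brownie");q(t,T([(52,320),(232,315),(240,497),(60,503)],7,(255,114)),.044)
q(s,T([(70,80),(217,38),(263,205),(105,240)],8,(210,186)),.044)
print("tray");q(t,T([(22,50),(383,28),(430,514),(50,541)],4,(195,110)),.009)
for n,p,z in(("choc",(122,277),.038),("berry",(346,428),.038),("bundt",(126,434),.034),("muffin",(112,105),.04)):
    print(n,(ray(t,T([p],4,(195,110)),z)*1000).round(1))
for n,p,z in(("choc",(268,191),.038),("berry",(219,177),.038),("bundt",(259.5,166.5),.034)):
    print("scene",n,(ray(s,[p],z)*1000).round(1))
```

```text
blondie
[643.2 -54.5] sides [53.9 55.8 52.2 51.6] edge ang [-2.4, -6.8, -6.9, -5.1]
[646.2 -52.9] sides [51.2 53.7 52.6 57. ] edge ang [-11.2, -9.2, -7.6, -10.5]
brownie
[559.9 -58.4] sides [52.3 53.9 51.7 54. ] edge ang [3.7, 3.2, 3.9, 3.8]
[567.5 -57.9] sides [48.4 61.1 49.7 57.4] edge ang [4.4, 1.4, 0.1, 0.1]
tray
[551.6  -8.1] sides [194.  261.6 193.6 261.1] edge ang [5.9, 5.9, 5.7, 6.0]
choc [[543.4  42.5]]
berry [[470.4 -71.8]]
bundt [[464.5  37.5]]
muffin [[632.9  51.1]]
scene choc [[553.9  43.6]]
scene berry [[482.7 -70.4]]
scene bundt [[474.   40.8]]
```

```bash
cat >> h.py <<'E'
def go(x,y,z,deg):  # turn first, then shift in the turned tool axes
    o=robot.get_obs(); r=R.from_quat(o["tool_rot"]); tx=r.apply([1,0,0]); a=np.arctan2(tx[1],tx[0]); b=np.radians(deg)
    d=np.array([x,y,z])-o["position"]
    print("turn",round(a-b,3),"then",np.round([d[0]*np.cos(b)+d[1]*np.sin(b),d[0]*np.sin(b)-d[1]*np.cos(b),-d[2]],4),"tilt",round(float(np.degrees(np.arccos(-r.apply([0,0,1])[2]))),2))
E
python3 -c "
from h import *
go(.563,-.0582,.13,3.5)"
```

```text
turn 0.177 then [ 0.4485 -0.5225  0.056 ] tilt 0.04
```

```bash
python3 -m creep '[[[0, 0, 0], 0.0885], [[0, 0, 0], 0.0885], [[0.025, -0.029, 0.003], 0], [[0.025, -0.029, 0.003], 0], [[0.025, -0.029, 0.003], 0], [[0.025, -0.029, 0.003], 0], [[0.025, -0.029, 0.003], 0], [[0.025, -0.029, 0.003], 0], [[0.025, -0.029, 0.003], 0], [[0.025, -0.029, 0.003], 0], [[0.025, -0.029, 0.003], 0], [[0.025, -0.029, 0.003], 0], [[0.025, -0.029, 0.003], 0], [[0.025, -0.029, 0.003], 0], [[0.025, -0.029, 0.003], 0], [[0.025, -0.029, 0.003], 0], [[0.025, -0.029, 0.003], 0], [[0.025, -0.029, 0.003], 0], [[0, 0, 0], 0], [[0, 0, 0], 0]]' 0.087
python3 -c "
from h import *
go(.563,-.0582,.06,3.5)"
```

```text
time: 1.97
position: [0.5191, -0.1181, 0.1381]
tool_rot: [0.999, 0.033, -0.0, 0.0]
ft_force: [-0.8, -0.2, -0.4]
grip_width: 0.0871
grip_force: 0.0
turn 0.004 then [ 0.0475 -0.0571  0.0781] tilt 0.01
```

```bash
python3 -m creep '[[[0.016, -0.019, 0], 0], [[0.016, -0.019, 0], 0], [[0.0155, -0.019, 0.015], 0], [[0, 0, 0.031], 0], [[0, 0, 0.032], 0], [[0, 0, 0], 0], [[0, 0, 0], 0]]'
python3 - <<'E'
from h import *
go(.563,-.0582,.022,3.5)
for n,(u,v) in (("top",(255,115)),("scene",(190,160))):
    c=shot(n);cv2.imwrite(f"pics/{n}1.png",cv2.resize(c["img"],(400,300))[:,:,::-1] if 0 else cv2.resize(c["img"][100:260,150:370],None,fx=2.5,fy=2.5)[:,:,::-1])
a=np.vstack([cv2.imread("pics/top1.png")[:300],cv2.imread("pics/scene1.png")[:300]]);cv2.imwrite("pics/both1.png",a)
E
```

```text
time: 2.55
position: [0.5602, -0.0609, 0.0592]
tool_rot: [1.0, 0.03, -0.002, -0.001]
ft_force: [-0.5, -0.4, 0.2]
grip_width: 0.0872
grip_force: 0.0
turn -0.002 then [ 0.0029 -0.0025  0.0372] tilt 0.28
```

View pics/both1.png

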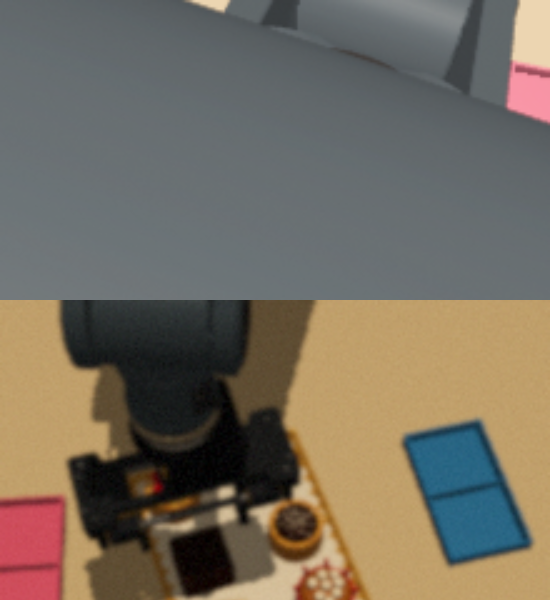

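```bash
python3 -m creep '[[[0.003, -0.0025, 0.015], 0], [[0, 0, 0.012], 0], [[0, 0, 0.01], 0], [[0, 0, 0], 0], [[0, 0, 0], 0]]'
python3 -m creep '[[[0, 0, 0], 0], [[0, 0, 0], 0], [[0, 0, 0], 0], [[0, 0, 0], 0], [[0, 0, 0], 0], [[0, 0, 0], 0], [[0, 0, 0], 0], [[0, 0, 0], 0]]' 0.03 20
```

```text
time: 3.07
position: [0.5655, -0.058, 0.0242]
tool_rot: [1.0, 0.03, 0.0, 0.0]
ft_force: [0.6, -0.2, 0.7]
grip_width: 0.0871
grip_force: 0.0
time: 3.73
position: [0.5651, -0.0574, 0.0233]
tool_rot: [1.0, 0.03, -0.0, -0.0]
ft_force: [-0.4, 0.1, -0.3]
grip_width: 0.0415
grip_force: 0.0
```

Run:
```python
from h import *
print(robot.get_obs()["grip_width"])
c=shot("scene");print(proj(c,[[.565,-.0574,.0233],[.565,-.0574+.02,.0233],[.565,-.0574,.1]]))
cv2.imwrite("pics/s2.png",cv2.resize(c["img"][120:270,180:330],None,fx=4,fy=4,interpolation=cv2.INTER_CUBIC)[:,:,::-1])
```

```text
0.04152383154361988
[[230.59582564 205.80292342]
 [238.25900059 204.13124937]
 [228.36621268 191.30094964]]
```

View pics/s2.png

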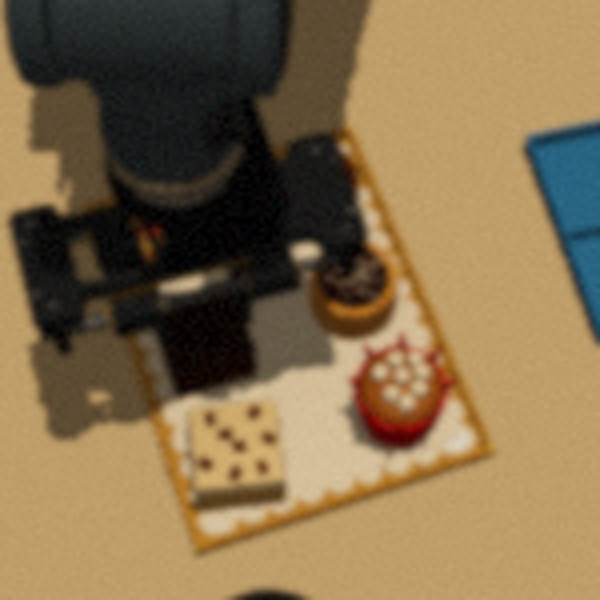

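```bash
python3 -m creep '[[[0, 0, 0], 0], [[0, 0, 0], 0], [[0, 0, 0], 0], [[0, 0, 0], 0]]'
```

```text
time: 4.12
position: [0.5651, -0.0575, 0.0233]
tool_rot: [1.0, 0.03, -0.0, -0.0]
ft_force: [-0.1, 0.3, 0.1]
grip_width: 0.0306
grip_force: 0.0
```

Run:
```python
from h import *
c=shot("scene");t=shot("top")
print(proj(c,[[0,0,0],[0,0,.1]]))
for y in(-.02,.02):
  print(y,((proj(c,[[.565,-.0574+y,.0233],[.565,-.0574+y,.09]])-[195,165])*8).round(0).tolist())
im=c["img"][165:240,195:295];im=(255*(im/255.)**.4).astype(np.uint8)
cv2.imwrite("pics/s3.png",cv2.resize(im,None,fx=8,fy=8,interpolation=cv2.INTER_CUBIC)[:,:,::-1])
print(robot.get_obs()["grip_width"],robot.get_obs()["q"])
```

```text
[[213.71914811  57.66525977]
 [210.24390269  32.22860596]]
-0.02 [[223.0, 340.0], [204.0, 241.0]]
0.02 [[346.0, 313.0], [335.0, 213.0]]
0.030140657785371835 [-2.98027718e-01  6.86609214e-01  1.70274173e+00  5.05427794e-07
  7.52309749e-01  1.21192633e+00]
```

View pics/s3.png

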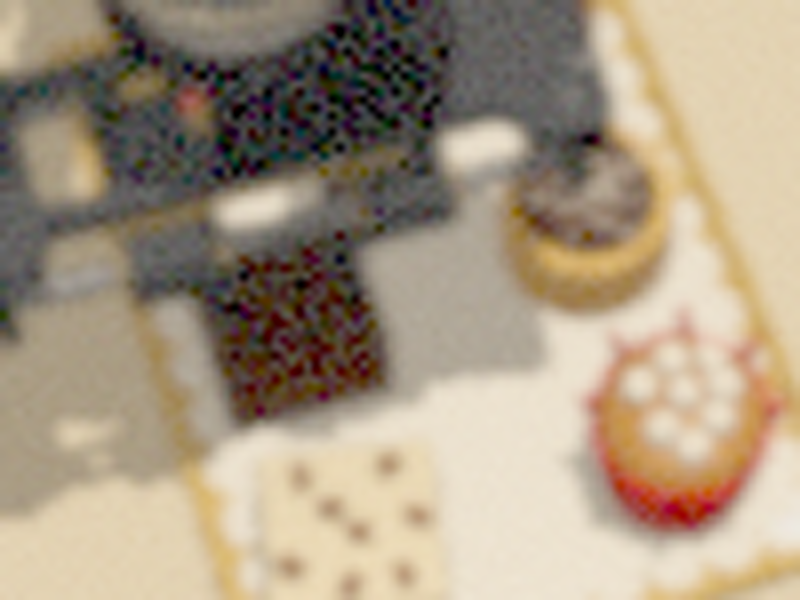

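```bash
python3 -m creep '[[[0, 0, -0.03], 0], [[0, 0, -0.03], 0], [[0, 0, -0.03], 0], [[0, 0, -0.03], 0], [[0, 0, 0], 0], [[0, 0, 0], 0]]'
python3 - <<'E'
from h import *
c=shot("scene");p=robot.get_obs()["position"];print(p,proj(c,[p,p+[0,0,.07],p+[.0375,0,.07]])-[180,130])
im=c["img"][130:255,180:305];im=(255*(im/255.)**.4).astype(np.uint8)
cv2.imwrite("pics/s4.png",cv2.resize(im,(600,600),interpolation=cv2.INTER_CUBIC)[:,:,::-1])
E
```

```text
time: 4.72
position: [0.5666, -0.0579, 0.1454]
tool_rot: [1.0, 0.03, 0.002, 0.001]
ft_force: [0.1, 0.3, -0.4]
grip_width: 0.03
grip_force: 0.0
[ 0.56501955 -0.05741157  0.14369048] [[46.93919423 52.04891838]
 [44.37746593 35.38902623]
 [47.89340224 50.22613037]]
```

View pics/s4.png

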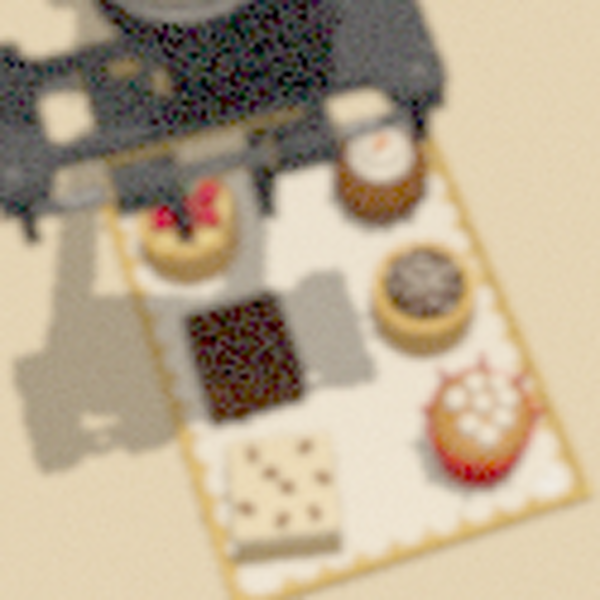

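```bash
python3 -m creep '[[[0, 0.025, 0], 0], [[0, 0.025, 0], 0], [[0, 0.025, 0], 0], [[0, 0.025, 0], 0], [[0, 0, 0.03], 0], [[0, 0, 0.03], 0], [[0, 0, 0.03], 0], [[0, 0, 0.02], 0], [[0, 0, 0], 0], [[0, 0, 0], 0], [[0, 0, 0], 0]]' 0.0
python3 - <<'E'
from h import *
c=shot("scene");p=robot.get_obs()["position"];o=proj(c,[p])[0];print(p,o)
u,v=int(o[0]),int(o[1]);print(u,v)
im=c["img"][v-40:v+35,u-40:u+60];im=(255*(im/255.)**.4).astype(np.uint8)
cv2.imwrite("pics/s5.png",cv2.resize(im,None,fx=8,fy=8,interpolation=cv2.INTER_CUBIC)[:,:,::-1])
print(robot.get_obs()["ft_force"])
E
```

```text
time: 5.68
position: [0.5713, -0.1573, 0.0333]
tool_rot: [1.0, 0.03, -0.0, -0.0]
ft_force: [0.7, 0.3, -0.0]
grip_width: 0.0004
grip_force: 0.0
[ 0.57196893 -0.15757084  0.03415223] [191.45321742 214.87368876]
191 214
[-1.42634553 -0.26469433  0.33247446]
```

View pics/s5.png

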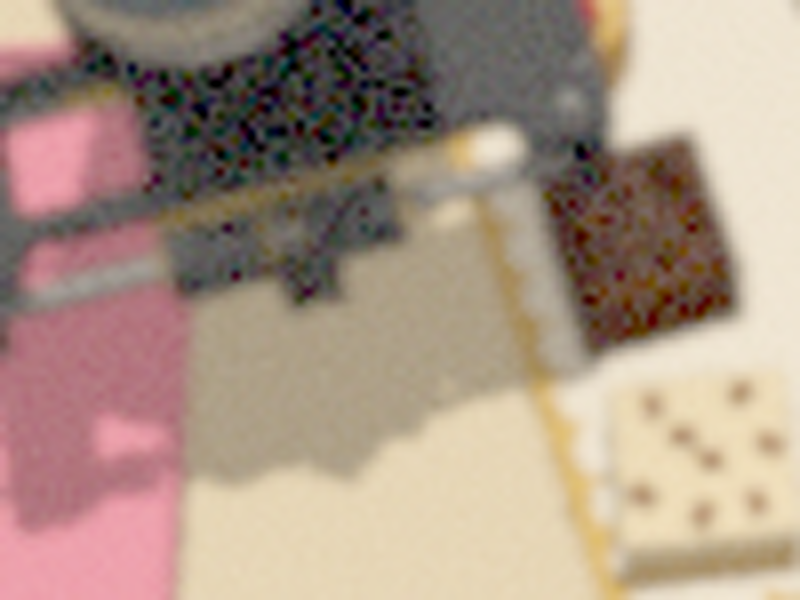

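```bash
python3 -m creep '[[[0, 0, 0.006], 0], [[0, 0, 0.006], 0], [[0, 0, 0.006], 0], [[0, 0, 0.003], 0], [[0, 0, 0.002], 0], [[0, 0, 0.002], 0], [[0, 0, 0], 0], [[0, 0, 0], 0]]'; python3 -m creep '[[[0, 0, 0.002], 0], [[0, 0, 0.001], 0], [[0, 0, 0.001], 0], [[0, 0, 0], 0]]';python3 -m creep '[[[0, 0, 0.001], 0], [[0, 0, 0.001], 0], [[0, 0, 0], 0]]'
```

```text
time: 6.4
position: [0.5712, -0.1573, 0.0083]
tool_rot: [1.0, 0.03, -0.0, -0.0]
ft_force: [0.3, 1.4, 0.8]
grip_width: 0.0003
grip_force: 0.0
time: 6.73
position: [0.5711, -0.1573, 0.0042]
tool_rot: [1.0, 0.03, -0.0, -0.0]
ft_force: [1.0, 0.4, 0.4]
grip_width: 0.0007
grip_force: 0.0
time: 6.98
position: [0.5711, -0.1572, 0.0022]
tool_rot: [1.0, 0.03, -0.0, -0.0]
ft_force: [0.1, -1.1, -0.6]
grip_width: 0.0003
grip_force: 0.0
```

```bash
python3 -m creep '[[[0, 0, 0.001], 0], [[0, 0, 0.001], 0], [[0, 0, 0], 0]]'; python3 -m creep '[[[0, 0, 0.001], 0], [[0, 0, 0.001], 0], [[0, 0, 0], 0]]';python3 -m creep '[[[0, 0, 0.001], 0], [[0, 0, 0.001], 0], [[0, 0, 0], 0]]';python3 -m creep '[[[0, 0, 0.001], 0], [[0, 0, 0.001], 0], [[0, 0, 0], 0]]'
```

```text
time: 7.23
position: [0.571, -0.1572, 0.0002]
tool_rot: [1.0, 0.03, -0.0, -0.0]
ft_force: [0.3, 0.8, -0.3]
grip_width: -0.0001
grip_force: 0.0
time: 7.48
position: [0.571, -0.1572, -0.0019]
tool_rot: [1.0, 0.03, -0.0, -0.0]
ft_force: [0.6, 0.0, 0.5]
grip_width: 0.0006
grip_force: 0.0
time: 7.73
position: [0.571, -0.1572, -0.0039]
tool_rot: [1.0, 0.03, -0.0, -0.0]
ft_force: [0.2, -0.1, 0.4]
grip_width: 0.0003
grip_force: 0.0
time: 7.98
position: [0.571, -0.1572, -0.0059]
tool_rot: [1.0, 0.03, -0.0, -0.0]
ft_force: [-0.1, 0.6, 0.9]
grip_width: 0.0002
grip_force: 0.0
```

```bash
for i in 1 2 3 4; do python3 -m creep '[[[0, 0, 0.001], 0], [[0, 0, 0.001], 0], [[0, 0, 0.001], 0]]' | grep -E 'pos|ft'; done
```

```text
position: [0.5712, -0.1573, -0.0087]
ft_force: [-0.2, -0.4, 0.9]
position: [0.5712, -0.1573, -0.0118]
ft_force: [1.0, -0.1, 0.2]
position: [0.5712, -0.1573, -0.0148]
ft_force: [-0.1, 0.3, 0.2]
position: [0.5712, -0.1573, -0.0177]
ft_force: [-0.2, 0.6, -1.6]
```

```bash
python3 -m creep '[[[0, 0, 0.001], 0], [[0, 0, 0.001], 0], [[0, 0, 0.001], 0]]' | grep -E 'pos|ft';python3 -m creep '[[[0, 0, 0.001], 0], [[0, 0, 0.001], 0]]' | grep -E 'pos|ft';python3 -m creep '[[[0, 0, 0.001], 0], [[0, 0, 0.001], 0]]' | grep -E 'pos|ft'
```

```text
position: [0.5712, -0.1573, -0.0207]
ft_force: [0.5, -0.7, 0.6]
position: [0.5712, -0.1573, -0.0227]
ft_force: [0.1, -0.2, 0.9]
position: [0.5712, -0.1573, -0.0248]
ft_force: [0.0, 1.1, 0.5]
```

```bash
python3 -m creep '[[[0, 0, 0.001], 0], [[0, 0, 0.001], 0]]' | grep -E 'pos|ft'
```

```text
position: [0.5712, -0.1573, -0.0267]
ft_force: [-0.5, 0.1, -0.4]
```

```bash
python3 -m creep '[[[0, 0, 0.001], 0], [[0, 0, 0.001], 0]]' | grep -E 'pos|ft'
python3 - <<'E'
from h import *
c=shot("scene");p=robot.get_obs()["position"]
u,v=185,215
print(((proj(c,[p,[p[0],p[1],0],[p[0],p[1],.07]])-[u-40,v-40]+.5)*8).round())
im=c["img"][v-40:v+35,u-40:u+60];im=(255*(im/255.)**.4).astype(np.uint8)
cv2.imwrite("pics/s6.png",cv2.resize(im,None,fx=8,fy=8,interpolation=cv2.INTER_CUBIC)[:,:,::-1])
E
```

```text
position: [0.5712, -0.1573, -0.0288]
ft_force: [0.2, -0.2, -0.3]
[[407. 402.]
 [393. 366.]
 [357. 269.]]
```

View pics/s6.png

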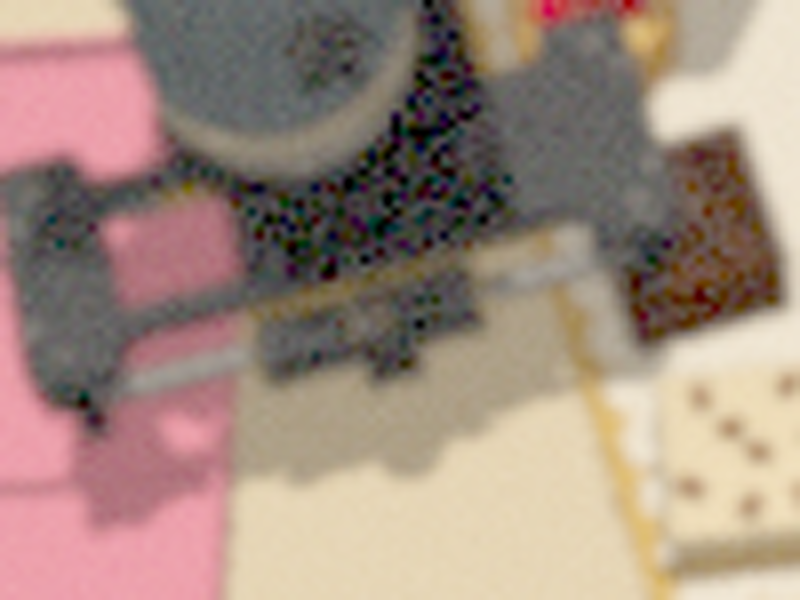

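Run:
```python
from h import *
c=shot("top");p=robot.get_obs()["position"]
print(proj(c,[p,[p[0],p[1],0],[p[0],p[1],.07],[p[0],p[1]-.095,.07],[p[0],p[1]+.095,.07],[0,0,0]]).round(1))
im=c["img"][100:260,230:430];im=(255*(im/255.)**.5).astype(np.uint8)
cv2.imwrite("pics/t6.png",cv2.resize(im,None,fx=3.75,fy=3.75,interpolation=cv2.INTER_CUBIC)[:,:,::-1])
```

```text
[[317.9 176. ]
 [320.3 173. ]
 [326.7 165. ]
 [374.6 166.7]
 [278.5 163.4]
 [236.9 468.9]]
```

View pics/t6.png

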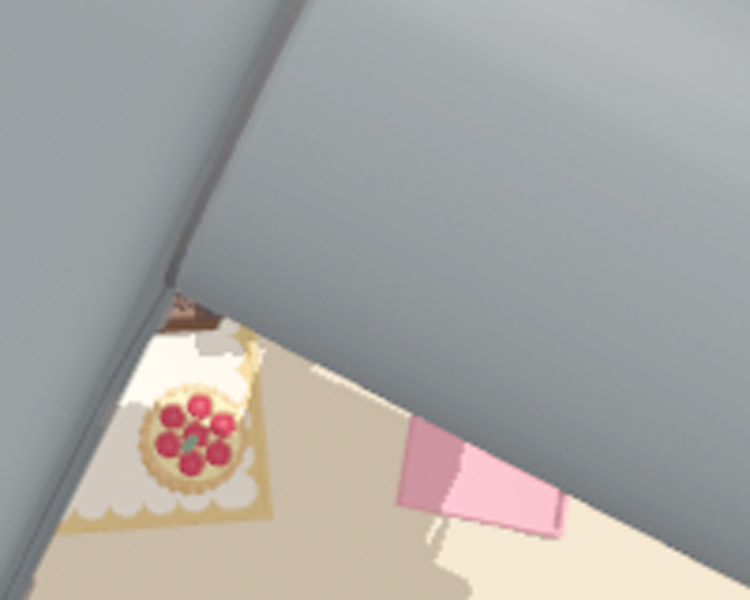

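```bash
python3 -m creep '[[[0, 0, 0.001], 0], [[0, 0, 0.001], 0]]' | grep -E 'pos|ft';python3 -m creep '[[[0, 0, 0.001], 0], [[0, 0, 0.001], 0]]' | grep -E 'pos|ft';python3 -m creep '[[[0, 0, 0.001], 0], [[0, 0, 0.001], 0]]' | grep -E 'pos|ft'
```

```text
position: [0.5713, -0.1573, -0.0306]
ft_force: [0.3, 0.3, 0.4]
position: [0.5712, -0.1573, -0.0327]
ft_force: [0.2, -0.1, -0.3]
position: [0.5712, -0.1573, -0.0348]
ft_force: [-0.2, 0.3, 0.0]
```

```bash
python3 -m creep '[[[0, 0, 0.001], 0], [[0, 0, 0.001], 0]]' | grep -E 'pos|ft'
```

```text
position: [0.5712, -0.1573, -0.0358]
ft_force: [-3.4, 1.3, 15.5]
```

```bash
python3 -m creep '[[[0, 0, 0.001], 0], [[0, 0, 0.001], 0]]' | grep -E 'pos|ft';python3 -m creep '[[[0, 0, 0.001], 0], [[0, 0, 0.001], 0]]' | grep -E 'pos|ft'
```

```text
position: [0.5713, -0.1573, -0.0359]
ft_force: [-5.2, 1.1, 26.7]
position: [0.5713, -0.1573, -0.036]
ft_force: [-8.7, 3.4, 39.7]
```

```bash
python3 -m creep '[[[0, 0, -0.012], 0], [[0, 0, -0.02], 0], [[0, 0, -0.03], 0], [[0, 0, -0.03], 0], [[0, 0, -0.02], 0], [[-0.002, -0.025, 0], 0], [[0, -0.025, 0], 0], [[0, -0.025, 0], 0], [[0, -0.024, 0], 0], [[0, 0, 0], 0], [[0, 0, 0], 0]]' 0.087
python3 -c "
from h import *
go(.563,-.0582,-.0135,3.5);print(robot.get_obs()['grip_width'])"
```

```text
time: 11.92
position: [0.5629, -0.0574, 0.0714]
tool_rot: [0.999, 0.032, -0.0, 0.0]
ft_force: [1.0, -0.1, 0.2]
grip_width: 0.0658
grip_force: 0.0
turn 0.002 then [0.0001 0.0008 0.0849] tilt 0.02
0.06579287197419567
```

```bash
python3 -m creep '[[[0, 0.001, 0.005], 0], [[0, 0, 0.01], 0], [[0, 0, 0.01], 0], [[0, 0, 0.012], 0], [[0, 0, 0.012], 0], [[0, 0, 0.012], 0], [[0, 0, 0.012], 0], [[0, 0, 0.011], 0], [[0, 0, 0], 0], [[0, 0, 0], 0]]'
python3 -m creep '[[[0, 0, 0], 0], [[0, 0, 0], 0], [[0, 0, 0], 0], [[0, 0, 0], 0], [[0, 0, 0], 0], [[0, 0, 0], 0], [[0, 0, 0], 0], [[0, 0, 0], 0]]' 0.03 20
python3 -c "
from h import *
go(.563,-.0582,-.0135,3.5)"
```

```text
time: 12.75
position: [0.5625, -0.0595, -0.0137]
tool_rot: [1.0, 0.03, -0.001, -0.0]
ft_force: [0.0, 1.5, -0.2]
grip_width: 0.0869
grip_force: 0.0
time: 13.42
position: [0.5635, -0.0594, -0.0122]
tool_rot: [1.0, 0.03, 0.0, -0.0]
ft_force: [-0.4, 0.5, 3.7]
grip_width: 0.0546
grip_force: 20.0
turn -0.0 then [-0.0004 -0.0013  0.0013] tilt 0.04
```

```bash
python3 -m creep '[[[0, 0, -0.005], 0], [[0, 0, -0.01], 0], [[0, 0, -0.015], 0], [[0, 0, -0.015], 0], [[0, 0, -0.015], 0], [[0, 0, 0], 0.118], [[0, 0, 0], 0.118], [[0, 0, 0], 0], [[0, 0, 0], 0]]'
python3 -c "
from h import *
go(.6308,-.2629,-.0133,-10)"
```

```text
time: 14.17
position: [0.5631, -0.0596, 0.0478]
tool_rot: [0.996, -0.086, 0.0, 0.0]
ft_force: [0.1, 0.4, -1.3]
grip_width: 0.0548
grip_force: 20.0
turn 0.002 then [0.1019 0.1884 0.0611] tilt 0.01
```

```bash
python3 -m creep '[[[0.006, 0.01, 0], 0], [[0.012, 0.022, 0], 0], [[0.012, 0.022, 0], 0], [[0.012, 0.022, 0], 0], [[0.012, 0.022, 0], 0], [[0.012, 0.022, 0], 0], [[0.012, 0.022, 0], 0], [[0.012, 0.022, 0], 0], [[0.012, 0.022, 0], 0], [[0, 0.002, 0], 0], [[0, 0, 0.01], 0], [[0, 0, 0.01], 0], [[0, 0, 0.01], 0], [[0, 0, 0.01], 0], [[0, 0, 0], 0], [[0, 0, 0], 0]]'
python3 -c "
from h import *
go(.6308,-.2629,-.0133,-10)"
```

```text
time: 15.5
position: [0.6299, -0.261, 0.0058]
tool_rot: [0.996, -0.087, -0.001, -0.001]
ft_force: [0.4, 0.5, -1.1]
grip_width: 0.0546
grip_force: 20.0
turn 0.001 then [0.0012 0.0017 0.0191] tilt 0.19
```

```bash
python3 -m creep '[[[0.001, 0.002, 0.008], 0], [[0, 0, 0.005], 0], [[0, 0, 0.003], 0], [[0, 0, 0.001], 0], [[0, 0, 0], 0], [[0, 0, 0], 0]]'
python3 -m creep '[[[0, 0, 0.001], 0], [[0, 0, 0.001], 0], [[0, 0, 0], 0]]'
```

```text
time: 16.0
position: [0.6316, -0.2647, -0.0095]
tool_rot: [0.996, -0.087, 0.0, 0.0]
ft_force: [0.3, -0.2, -1.7]
grip_width: 0.0547
grip_force: 20.0
time: 16.25
position: [0.6315, -0.2646, -0.0116]
tool_rot: [0.996, -0.087, 0.0, 0.0]
ft_force: [-0.4, -0.3, -0.9]
grip_width: 0.0548
grip_force: 20.0
```

```bash
python3 -m creep '[[[0, 0, 0.001], 0], [[0, 0, 0.0005], 0], [[0, 0, 0], 0]]'
python3 -m creep '[[[0, 0, 0.0005], 0], [[0, 0, 0.0005], 0], [[0, 0, 0], 0]]'
```

```text
time: 16.5
position: [0.6316, -0.2647, -0.0132]
tool_rot: [0.996, -0.087, 0.0, 0.0]
ft_force: [-1.0, -0.2, -1.2]
grip_width: 0.0551
grip_force: 20.0
time: 16.75
position: [0.6316, -0.2647, -0.0132]
tool_rot: [0.996, -0.087, 0.0, 0.0]
ft_force: [-1.6, 0.2, 4.6]
grip_width: 0.0546
grip_force: 20.0
```

```bash
python3 -m creep '[[[0, 0, 0], 0], [[0, 0, 0], 0], [[0, 0, 0], 0], [[0, 0, 0], 0], [[0, 0, 0], 0], [[0, 0, 0], 0]]' 0.087
python3 -m creep '[[[0, 0, -0.01], 0], [[0, 0, -0.02], 0], [[0, 0, -0.03], 0], [[0, 0, -0.03], 0], [[0, 0, 0], -0.093], [[0, 0, 0], -0.093], [[0, 0, 0], -0.093], [[0, 0, 0], 0]]'
python3 -c "
from h import *
go(.467,.038,.07,6)"
```

```text
time: 17.25
position: [0.6315, -0.2646, -0.0144]
tool_rot: [0.996, -0.087, -0.0, -0.0]
ft_force: [-0.5, -0.5, 0.2]
grip_width: 0.0841
grip_force: 0.0
time: 17.92
position: [0.6318, -0.2647, 0.0771]
tool_rot: [0.999, 0.053, 0.001, 0.0]
ft_force: [-0.3, -0.9, 0.1]
grip_width: 0.0871
grip_force: 0.0
turn 0.001 then [-0.1322 -0.3183  0.0071] tilt 0.07
```

```bash
python3 -m creep '[[[-0.011, -0.0265, 0], 0], [[-0.011, -0.0265, 0], 0], [[-0.011, -0.0265, 0], 0], [[-0.011, -0.0265, 0], 0], [[-0.011, -0.0265, 0], 0], [[-0.011, -0.0265, 0], 0], [[-0.011, -0.0265, 0], 0], [[-0.011, -0.0265, 0], 0], [[-0.011, -0.0265, 0], 0], [[-0.011, -0.0265, 0], 0], [[-0.011, -0.0265, 0], 0], [[-0.011, -0.0265, 0.007], 0], [[0, 0, 0], 0], [[0, 0, 0], 0]]'
python3 -c "
from h import *
go(.467,.038,-.0135,6)"
```

```text
time: 19.08
position: [0.4663, 0.0391, 0.069]
tool_rot: [0.999, 0.052, -0.0, -0.0]
ft_force: [1.3, 0.4, 0.0]
grip_width: 0.0869
grip_force: 0.0
turn -0.0 then [0.0005 0.0012 0.0825] tilt 0.05
```

```bash
python3 -m creep '[[[0.001, 0.001, 0.015], 0], [[0, 0, 0.015], 0], [[0, 0, 0.015], 0], [[0, 0, 0.015], 0], [[0, 0, 0.012], 0], [[0, 0, 0.01], 0], [[0, 0, 0], 0], [[0, 0, 0], 0]]'
python3 -m creep '[[[0, 0, 0], 0], [[0, 0, 0], 0], [[0, 0, 0], 0], [[0, 0, 0], 0], [[0, 0, 0], 0], [[0, 0, 0], 0], [[0, 0, 0], 0], [[0, 0, 0], 0]]' 0.03 20
python3 -m creep '[[[0, 0, -0.005], 0], [[0, 0, -0.01], 0], [[0, 0, -0.02], 0], [[0, 0, -0.03], 0], [[0, 0, -0.03], 0], [[0, 0, 0], 0.093], [[0, 0, 0], 0.093], [[0, 0, 0], 0.093], [[0, 0, 0], 0]]'
python3 -c "
from h import *
go(.553,-.2492,-.014,-10)"
```

```text
time: 19.75
position: [0.469, 0.0364, -0.0134]
tool_rot: [0.999, 0.051, 0.0, 0.0]
ft_force: [0.5, -0.1, 1.2]
grip_width: 0.0867
grip_force: 0.0
time: 20.42
position: [0.4685, 0.0372, -0.0128]
tool_rot: [0.999, 0.052, 0.0, -0.0]
ft_force: [-0.3, 1.2, 5.4]
grip_width: 0.0571
grip_force: 20.0
time: 21.17
position: [0.4684, 0.037, 0.0827]
tool_rot: [0.996, -0.088, 0.0, 0.0]
ft_force: [0.7, 0.3, -0.5]
grip_width: 0.0568
grip_force: 20.0
turn -0.002 then [0.133  0.2671 0.0967] tilt 0.06
```

```bash
python3 -m creep '[[[0.005, 0.01, 0], 0], [[0.0115, 0.0235, 0], 0], [[0.0115, 0.0235, 0], 0], [[0.0115, 0.0235, 0], 0], [[0.0115, 0.0235, 0], 0], [[0.0115, 0.0235, 0], 0], [[0.0115, 0.0235, 0], 0], [[0.0115, 0.0235, 0], 0], [[0.0115, 0.0235, 0], 0], [[0.0115, 0.0235, 0], 0], [[0.0115, 0.0235, 0], 0], [[0.0115, 0.0225, 0], 0], [[0, 0, 0.02], 0], [[0, 0, 0.03], 0], [[0, 0, 0.02], 0], [[0, 0, 0.01], 0], [[0, 0, 0], 0], [[0, 0, 0], 0]]'
python3 -c "
from h import *
go(.553,-.2492,-.0138,-10)"
```

```text
time: 22.67
position: [0.5511, -0.2496, 0.0016]
tool_rot: [0.996, -0.087, -0.0, -0.0]
ft_force: [0.3, 0.0, -0.8]
grip_width: 0.0571
grip_force: 20.0
turn 0.0 then [ 0.0018 -0.0008  0.0154] tilt 0.04
```

```bash
python3 -m creep '[[[0.0015, 0, 0.006], 0], [[0, 0, 0.004], 0], [[0, 0, 0.002], 0], [[0, 0, 0.001], 0], [[0, 0, 0.001], 0], [[0, 0, 0], 0]]'
python3 -m creep '[[[0, 0, 0.0005], 0], [[0, 0, 0.0005], 0], [[0, 0, 0], 0]]'
```

```text
time: 23.17
position: [0.5528, -0.2494, -0.012]
tool_rot: [0.996, -0.087, 0.0, 0.0]
ft_force: [-0.1, 0.2, -0.6]
grip_width: 0.0571
grip_force: 20.0
time: 23.42
position: [0.5527, -0.2495, -0.0131]
tool_rot: [0.996, -0.087, -0.0, 0.0]
ft_force: [-0.3, -0.6, -1.2]
grip_width: 0.0569
grip_force: 20.0
```

```bash
python3 -m creep '[[[0, 0, 0.0005], 0], [[0, 0, 0.0005], 0], [[0, 0, 0], 0]]'
```

```text
time: 23.67
position: [0.5528, -0.2496, -0.0137]
tool_rot: [0.996, -0.087, 0.0, 0.0]
ft_force: [-1.5, 0.3, 3.0]
grip_width: 0.057
grip_force: 20.0
```

Contact. Release, lift, go to the raspberry tart.

```bash
python3 -m creep '[[[0, 0, 0], 0], [[0, 0, 0], 0], [[0, 0, 0], 0], [[0, 0, 0], 0], [[0, 0, 0], 0], [[0, 0, 0], 0]]' 0.087
python3 -m creep '[[[0, 0, -0.01], 0], [[0, 0, -0.02], 0], [[0, 0, -0.03], 0], [[0, 0, -0.03], 0], [[0, 0, 0], -0.093], [[0, 0, 0], -0.093], [[0, 0, 0], -0.093], [[0, 0, 0], 0]]'
python3 -c "
from h import *
go(.473,-.0713,.07,6)"
```

```text
time: 24.17
position: [0.5527, -0.2495, -0.0143]
tool_rot: [0.996, -0.087, -0.0, -0.0]
ft_force: [0.4, 0.6, -0.7]
grip_width: 0.0844
grip_force: 0.0
time: 24.83
position: [0.5529, -0.2496, 0.077]
tool_rot: [0.999, 0.053, 0.0, 0.0]
ft_force: [1.0, 0.5, -0.2]
grip_width: 0.0868
grip_force: 0.0
turn 0.001 then [-0.0608 -0.1857  0.007 ] tilt 0.07
```

```bash
python3 -m creep '[[[-0.0075, -0.023, 0], 0], [[-0.0075, -0.023, 0], 0], [[-0.0075, -0.023, 0], 0], [[-0.0075, -0.023, 0], 0], [[-0.0075, -0.023, 0], 0], [[-0.0075, -0.023, 0], 0], [[-0.0075, -0.023, 0], 0], [[-0.0075, -0.024, 0], 0], [[0, 0, 0], 0], [[0, 0, 0.015], 0], [[0, 0, 0.015], 0]]'
python3 -c "
from h import *
go(.473,-.0713,-.0135,6)"
```

```text
time: 25.75
position: [0.4755, -0.0721, 0.0467]
tool_rot: [0.999, 0.051, 0.002, 0.001]
ft_force: [-0.9, 0.1, -0.8]
grip_width: 0.087
grip_force: 0.0
turn -0.002 then [-0.0024 -0.001   0.0602] tilt 0.25
```

```bash
python3 -m creep '[[[0, 0, 0.015], 0], [[0, 0, 0.015], 0], [[0, 0, 0.015], 0], [[0, 0, 0.012], 0], [[0, 0, 0], 0], [[0, 0, 0], 0]]'
python3 -m creep '[[[0, 0, 0], 0], [[0, 0, 0], 0], [[0, 0, 0], 0], [[0, 0, 0], 0], [[0, 0, 0], 0], [[0, 0, 0], 0], [[0, 0, 0], 0], [[0, 0, 0], 0]]' 0.03 20
python3 -m creep '[[[0, 0, -0.005], 0], [[0, 0, -0.01], 0], [[0, 0, -0.02], 0], [[0, 0, -0.03], 0], [[0, 0, 0], 0.093], [[0, 0, 0], 0.093], [[0, 0, 0], 0.093], [[0, 0, 0], 0]]'
python3 -c "
from h import *
go(.4752,-.2355,-.014,-10)"
```

```text
time: 26.25
position: [0.474, -0.0721, -0.0114]
tool_rot: [0.999, 0.051, -0.0, -0.0]
ft_force: [0.5, 0.7, 0.1]
grip_width: 0.0871
grip_force: 0.0
time: 26.92
position: [0.4741, -0.0718, -0.0108]
tool_rot: [0.999, 0.052, 0.0, 0.0]
ft_force: [0.6, 0.7, 4.6]
grip_width: 0.0573
grip_force: 20.0
time: 27.58
position: [0.4739, -0.0717, 0.0547]
tool_rot: [0.996, -0.088, 0.0, 0.0]
ft_force: [0.3, 0.1, -1.4]
grip_width: 0.0574
grip_force: 20.0
turn -0.002 then [0.0297 0.1611 0.0687] tilt 0.05
```

```bash
python3 -m creep '[[[0.002, 0.01, 0], 0], [[0.004, 0.0215, 0], 0], [[0.004, 0.0215, 0], 0], [[0.004, 0.0215, 0], 0], [[0.004, 0.0215, 0], 0], [[0.004, 0.0215, 0], 0], [[0.004, 0.0215, 0], 0], [[0.004, 0.0215, 0], 0], [[0, 0, 0], 0], [[0, 0, 0.02], 0], [[0, 0, 0.02], 0], [[0, 0, 0.01], 0], [[0, 0, 0], 0], [[0, 0, 0], 0]]'
python3 -c "
from h import *
go(.4752,-.2355,-.012,-10)"
```

```text
time: 28.75
position: [0.4749, -0.2346, 0.0034]
tool_rot: [0.996, -0.087, -0.001, -0.001]
ft_force: [-0.5, 0.0, -1.5]
grip_width: 0.0571
grip_force: 20.0
turn 0.0 then [0.0004 0.0009 0.0154] tilt 0.11
```

```bash
python3 -m creep '[[[0, 0.001, 0.006], 0], [[0, 0, 0.004], 0], [[0, 0, 0.002], 0], [[0, 0, 0.001], 0], [[0, 0, 0], 0], [[0, 0, 0], 0]]'
python3 -m creep '[[[0, 0, 0.0005], 0], [[0, 0, 0.0005], 0], [[0, 0, 0], 0]]'
```

```text
time: 29.25
position: [0.4754, -0.236, -0.009]
tool_rot: [0.996, -0.087, 0.0, 0.0]
ft_force: [0.1, -0.3, -0.9]
grip_width: 0.0576
grip_force: 20.0
time: 29.5
position: [0.4753, -0.236, -0.0101]
tool_rot: [0.996, -0.087, 0.0, 0.0]
ft_force: [-0.7, -0.3, -1.1]
grip_width: 0.0578
grip_force: 20.0
```

```bash
python3 -m creep '[[[0, 0, 0.0005], 0], [[0, 0, 0.0005], 0], [[0, 0, 0], 0]]'
```

```text
time: 29.75
position: [0.4752, -0.2359, -0.0112]
tool_rot: [0.996, -0.087, -0.0, -0.0]
ft_force: [-0.4, 0.4, -1.9]
grip_width: 0.0574
grip_force: 20.0
```

```bash
python3 -m creep '[[[0, 0, 0.0005], 0], [[0, 0, 0.0005], 0], [[0, 0, 0], 0]]'
```

```text
time: 30.0
position: [0.4753, -0.236, -0.0118]
tool_rot: [0.996, -0.087, 0.0, 0.0]
ft_force: [-0.0, 0.4, 2.6]
grip_width: 0.0576
grip_force: 20.0
```

```bash
python3 -m creep '[[[0, 0, 0], 0], [[0, 0, 0], 0], [[0, 0, 0], 0], [[0, 0, 0], 0], [[0, 0, 0], 0], [[0, 0, 0], 0]]' 0.087
python3 -m creep '[[[0, 0, -0.01], 0], [[0, 0, -0.02], 0], [[0, 0, -0.03], 0], [[0, 0, -0.03], 0], [[0, 0, 0], -0.045], [[0, 0, 0], 0]]'
python3 -c "
from h import *
go(.645,-.0537,.07,-7.5)"
```

```text
time: 30.5
position: [0.4753, -0.236, -0.0123]
tool_rot: [0.996, -0.088, -0.0, -0.0]
ft_force: [-0.3, 0.1, -0.6]
grip_width: 0.085
grip_force: 0.0
time: 31.0
position: [0.4766, -0.2369, 0.0805]
tool_rot: [0.998, -0.065, 0.002, 0.001]
ft_force: [-0.6, 0.0, 0.2]
grip_width: 0.0869
grip_force: 0.0
turn 0.002 then [ 0.143  -0.2036  0.0105] tilt 0.3
```

```bash
python3 -m creep '[[[0.0145, -0.0204, 0], 0], [[0.0145, -0.0204, 0], 0], [[0.0145, -0.0204, 0], 0], [[0.0145, -0.0204, 0], 0], [[0.0145, -0.0204, 0], 0], [[0.0145, -0.0204, 0], 0], [[0.0145, -0.0204, 0], 0], [[0.0145, -0.0204, 0], 0], [[0.0145, -0.0204, 0], 0], [[0.0145, -0.0204, 0], 0], [[0, 0, 0.01], 0], [[0, 0, 0], 0], [[0, 0, 0], 0]]'
python3 -c "
from h import *
go(.645,-.0537,-.0135,-7.5)"
```

```text
time: 32.08
position: [0.6434, -0.0523, 0.0662]
tool_rot: [0.998, -0.065, -0.002, -0.0]
ft_force: [-0.5, 0.8, -0.4]
grip_width: 0.087
grip_force: 0.0
turn 0.001 then [0.0018 0.0012 0.0797] tilt 0.27
```

```bash
python3 -m creep '[[[0.001, 0.001, 0.015], 0], [[0, 0, 0.015], 0], [[0, 0, 0.015], 0], [[0, 0, 0.015], 0], [[0, 0, 0.012], 0], [[0, 0, 0.008], 0], [[0, 0, 0], 0], [[0, 0, 0], 0]]'
python3 -m creep '[[[0, 0, 0], 0], [[0, 0, 0], 0], [[0, 0, 0], 0], [[0, 0, 0], 0], [[0, 0, 0], 0], [[0, 0, 0], 0], [[0, 0, 0], 0], [[0, 0, 0], 0]]' 0.03 20
python3 -m creep '[[[0, 0, -0.005], 0], [[0, 0, -0.01], 0], [[0, 0, -0.02], 0], [[0, 0, -0.03], 0], [[0, 0, -0.03], 0], [[0, 0, -0.02], 0], [[0, 0, 0], -0.068], [[0, 0, 0], -0.068], [[0, 0, 0], 0], [[0, 0, 0], 0]]'
python3 -c "
from h import *
go(.5755,.2352,-.014,0.2)"
```

```text
time: 32.75
position: [0.6459, -0.0541, -0.0124]
tool_rot: [0.998, -0.065, -0.0, -0.0]
ft_force: [0.3, -0.3, 0.1]
grip_width: 0.0867
grip_force: 0.0
time: 33.42
position: [0.6466, -0.0537, -0.0118]
tool_rot: [0.998, -0.065, 0.0, 0.0]
ft_force: [-0.6, 0.6, 3.0]
grip_width: 0.0552
grip_force: 20.0
time: 34.25
position: [0.6461, -0.0536, 0.1033]
tool_rot: [1.0, 0.002, -0.0, -0.0]
ft_force: [-0.9, 0.3, -1.3]
grip_width: 0.055
grip_force: 20.0
turn 0.001 then [-0.0696 -0.289   0.1173] tilt 0.0
```

```bash
python3 -m creep '[[[-0.002, -0.012, 0], 0], [[-0.0057, -0.0231, 0], 0], [[-0.0057, -0.0231, 0], 0], [[-0.0057, -0.0231, 0], 0], [[-0.0057, -0.0231, 0], 0], [[-0.0057, -0.0231, 0], 0], [[-0.0057, -0.0231, 0], 0], [[-0.0057, -0.0231, 0], 0], [[-0.0057, -0.0231, 0], 0], [[-0.0057, -0.0231, 0], 0], [[-0.0057, -0.0231, 0], 0], [[-0.0057, -0.0231, 0], 0], [[-0.005, -0.0231, 0], 0], [[0, 0, 0.02], 0], [[0, 0, 0.03], 0], [[0, 0, 0.03], 0], [[0, 0, 0.02], 0], [[0, 0, 0], 0], [[0, 0, 0], 0]]'
python3 -c "
from h import *
go(.5755,.2352,-.0128,0.2)"
```

```text
time: 35.83
position: [0.5734, 0.2355, 0.0016]
tool_rot: [1.0, 0.003, -0.002, 0.0]
ft_force: [0.5, 0.2, -0.7]
grip_width: 0.0546
grip_force: 20.0
turn 0.002 then [0.0021 0.0003 0.0144] tilt 0.21
```

```bash
python3 -m creep '[[[0.002, 0, 0.006], 0], [[0, 0, 0.004], 0], [[0, 0, 0.001], 0], [[0, 0, 0.001], 0], [[0, 0, 0], 0], [[0, 0, 0], 0]]'
python3 -m creep '[[[0, 0, 0.0005], 0], [[0, 0, 0.0005], 0], [[0, 0, 0], 0]]'
```

```text
time: 36.33
position: [0.5773, 0.2351, -0.0086]
tool_rot: [1.0, 0.003, 0.0, -0.0]
ft_force: [-0.2, -0.1, -1.2]
grip_width: 0.0549
grip_force: 20.0
time: 36.58
position: [0.577, 0.2351, -0.0101]
tool_rot: [1.0, 0.003, 0.0, -0.0]
ft_force: [-0.8, -0.3, -1.4]
grip_width: 0.0548
grip_force: 20.0
```

```bash
python3 -m creep '[[[0, 0, 0.0005], 0], [[0, 0, 0.0005], 0], [[0, 0, 0], 0]]'
```

```text
time: 36.83
position: [0.5769, 0.2351, -0.0113]
tool_rot: [1.0, 0.003, -0.0, 0.0]
ft_force: [-0.9, 0.1, -1.3]
grip_width: 0.0547
grip_force: 20.0
```

```bash
python3 -m creep '[[[0, 0, 0.0005], 0], [[0, 0, 0.0005], 0], [[0, 0, 0], 0]]'
```

```text
time: 37.08
position: [0.5769, 0.2351, -0.0123]
tool_rot: [1.0, 0.003, -0.0, 0.0]
ft_force: [-0.2, 0.2, -1.3]
grip_width: 0.0548
grip_force: 20.0
```

```bash
python3 -m creep '[[[0, 0, 0.0005], 0], [[0, 0, 0.0003], 0], [[0, 0, 0], 0]]'
```

```text
time: 37.33
position: [0.5771, 0.2352, -0.0128]
tool_rot: [1.0, 0.003, 0.0, -0.0]
ft_force: [-0.1, 0.2, -1.2]
grip_width: 0.0548
grip_force: 20.0
```

```bash
python3 -m creep '[[[0, 0, 0.0005], 0], [[0, 0, 0.0005], 0], [[0, 0, 0], 0]]'
```

```text
time: 37.58
position: [0.577, 0.2352, -0.0129]
tool_rot: [1.0, 0.003, 0.0, 0.0]
ft_force: [-2.5, -0.5, 6.0]
grip_width: 0.0548
grip_force: 20.0
```

```bash
python3 -m creep '[[[0, 0, 0], 0], [[0, 0, 0], 0], [[0, 0, 0], 0], [[0, 0, 0], 0], [[0, 0, 0], 0], [[0, 0, 0], 0]]' 0.087
python3 -m creep '[[[0, 0, -0.01], 0], [[0, 0, -0.02], 0], [[0, 0, -0.03], 0], [[0, 0, -0.03], 0], [[0, 0, 0], -0.1], [[0, 0, 0], 0], [[0, 0, 0], 0]]'
python3 -c "
from h import *
go(.5468,.043,.07,6)"
```

```text
time: 38.08
position: [0.577, 0.2351, -0.0141]
tool_rot: [1.0, 0.003, -0.0, 0.0]
ft_force: [-0.3, -0.3, -0.4]
grip_width: 0.0841
grip_force: 0.0
time: 38.67
position: [0.5768, 0.2352, 0.0767]
tool_rot: [0.999, 0.052, 0.0, -0.0]
ft_force: [-0.9, 0.6, 0.0]
grip_width: 0.0874
grip_force: 0.0
turn -0.001 then [-0.0499  0.188   0.0067] tilt 0.01
```

```bash
python3 -m creep '[[[-0.0062, 0.0235, 0], 0], [[-0.0062, 0.0235, 0], 0], [[-0.0062, 0.0235, 0], 0], [[-0.0062, 0.0235, 0], 0], [[-0.0062, 0.0235, 0], 0], [[-0.0062, 0.0235, 0], 0], [[-0.0062, 0.0235, 0], 0], [[-0.0062, 0.0235, 0], 0], [[0, 0, 0.006], 0], [[0, 0, 0], 0], [[0, 0, 0], 0]]'
python3 -c "
from h import *
go(.5468,.043,-.0135,6)"
```

```text
time: 39.58
position: [0.5465, 0.0434, 0.069]
tool_rot: [0.999, 0.052, -0.001, -0.0]
ft_force: [0.7, 0.7, -0.5]
grip_width: 0.0868
grip_force: 0.0
turn -0.0 then [0.0002 0.0004 0.0825] tilt 0.16
```

```bash
python3 -m creep '[[[0, 0, 0.015], 0], [[0, 0, 0.015], 0], [[0, 0, 0.015], 0], [[0, 0, 0.015], 0], [[0, 0, 0.012], 0], [[0, 0, 0.01], 0], [[0, 0, 0], 0], [[0, 0, 0], 0]]'
python3 -m creep '[[[0, 0, 0], 0], [[0, 0, 0], 0], [[0, 0, 0], 0], [[0, 0, 0], 0], [[0, 0, 0], 0], [[0, 0, 0], 0], [[0, 0, 0], 0], [[0, 0, 0], 0]]' 0.03 20
python3 -m creep '[[[0, 0, -0.005], 0], [[0, 0, -0.01], 0], [[0, 0, -0.02], 0], [[0, 0, -0.03], 0], [[0, 0, -0.01], 0], [[0, 0, 0], 0.1], [[0, 0, 0], 0], [[0, 0, 0], 0]]'
python3 -c "
from h import *
go(.4965,.235,-.014,0.2)"
```

```text
time: 40.25
position: [0.5472, 0.0439, -0.0125]
tool_rot: [0.999, 0.053, -0.001, -0.0]
ft_force: [0.3, -0.2, 0.2]
grip_width: 0.0868
grip_force: 0.0
time: 40.92
position: [0.5478, 0.0429, -0.0115]
tool_rot: [0.999, 0.053, 0.0, -0.0]
ft_force: [-0.7, 0.3, 3.6]
grip_width: 0.0575
grip_force: 20.0
time: 41.58
position: [0.5472, 0.043, 0.0632]
tool_rot: [1.0, 0.004, -0.0, 0.0]
ft_force: [-0.1, 0.6, -1.5]
grip_width: 0.0574
grip_force: 20.0
turn 0.005 then [-0.0501 -0.1922  0.0772] tilt 0.01
```

```bash
python3 -m creep '[[[-0.003, -0.01, 0], 0], [[-0.0059, -0.0228, 0], 0], [[-0.0059, -0.0228, 0], 0], [[-0.0059, -0.0228, 0], 0], [[-0.0059, -0.0228, 0], 0], [[-0.0059, -0.0228, 0], 0], [[-0.0059, -0.0228, 0], 0], [[-0.0059, -0.0228, 0], 0], [[-0.0059, -0.0228, 0], 0], [[0, 0, 0], 0], [[0, 0, 0.02], 0], [[0, 0, 0.03], 0], [[0, 0, 0.01], 0], [[0, 0, 0], 0], [[0, 0, 0], 0]]'
python3 -c "
from h import *
go(.4965,.235,-.0125,0.2)"
```

```text
time: 42.83
position: [0.4954, 0.2348, 0.0024]
tool_rot: [1.0, 0.003, -0.001, 0.0]
ft_force: [0.4, -0.2, -0.9]
grip_width: 0.0573
grip_force: 20.0
turn 0.002 then [ 0.0011 -0.0002  0.0149] tilt 0.15
```

```bash
python3 -m creep '[[[0.001, 0, 0.007], 0], [[0, 0, 0.004], 0], [[0, 0, 0.001], 0], [[0, 0, 0.001], 0], [[0, 0, 0], 0], [[0, 0, 0], 0]]'
python3 -m creep '[[[0, 0, 0.0005], 0], [[0, 0, 0.0005], 0], [[0, 0, 0], 0]]'
```

```text
time: 43.33
position: [0.4975, 0.2351, -0.0096]
tool_rot: [1.0, 0.003, 0.0, -0.0]
ft_force: [0.6, -0.6, -0.7]
grip_width: 0.0572
grip_force: 20.0
time: 43.58
position: [0.4973, 0.2351, -0.0109]
tool_rot: [1.0, 0.003, 0.0, -0.0]
ft_force: [0.5, -0.5, -0.2]
grip_width: 0.0573
grip_force: 20.0
```

```bash
python3 -m creep '[[[0, 0, 0.0005], 0], [[0, 0, 0.0005], 0], [[0, 0, 0], 0]]'
```

```text
time: 43.83
position: [0.4971, 0.2351, -0.012]
tool_rot: [1.0, 0.003, -0.0, 0.0]
ft_force: [-0.4, 0.4, -2.0]
grip_width: 0.0575
grip_force: 20.0
```

```bash
python3 -m creep '[[[0, 0, 0.0005], 0], [[0, 0, 0], 0]]'
```

```text
time: 44.0
position: [0.4972, 0.2351, -0.0125]
tool_rot: [1.0, 0.003, -0.0, 0.0]
ft_force: [-0.2, 0.1, -1.0]
grip_width: 0.0573
grip_force: 20.0
```

```bash
python3 -m creep '[[[0, 0, 0.0005], 0], [[0, 0, 0], 0]]'
```

```text
time: 44.17
position: [0.4972, 0.2351, -0.0125]
tool_rot: [1.0, 0.003, 0.0, -0.0]
ft_force: [-0.6, -0.3, 2.8]
grip_width: 0.0574
grip_force: 20.0
```

```bash
python3 -m creep '[[[0, 0, 0], 0], [[0, 0, 0], 0], [[0, 0, 0], 0], [[0, 0, 0], 0], [[0, 0, 0], 0], [[0, 0, 0], 0]]' 0.087
python3 -m creep '[[[0, 0, -0.01], 0], [[0, 0, -0.02], 0], [[0, 0, -0.03], 0], [[0, 0, -0.03], 0], [[0, 0, -0.03], 0], [[-0.02, -0.025, 0], 0], [[-0.02, -0.025, 0], 0], [[-0.02, -0.025, 0], 0], [[-0.02, -0.025, 0], 0], [[-0.02, -0.025, 0], 0], [[-0.02, -0.025, 0], 0], [[-0.02, -0.025, 0], 0], [[-0.02, -0.025, 0], 0], [[-0.02, -0.025, 0], 0], [[-0.02, -0.025, 0], 0], [[0, 0, 0], 0], [[0, 0, 0], 0]]'
python3 - <<'E'
from h import *
o=[]
for n,(r,k) in(("top",(90,90)),("scene",(120,130))):
    im=shot(n)["img"]; im=(255*(im/255.)**.6).astype(np.uint8)[r:r+150,k:k+320]
    if n=="scene": im=im[:, :320]
    o.append(cv2.resize(im,(640,300),interpolation=cv2.INTER_CUBIC))
cv2.imwrite("pics/end.png",np.vstack(o)[:,:,::-1])
E
```

```text
time: 44.67
position: [0.4972, 0.2351, -0.0131]
tool_rot: [1.0, 0.003, -0.0, 0.0]
ft_force: [0.4, -0.6, -0.1]
grip_width: 0.085
grip_force: 0.0
time: 46.08
position: [0.2945, 0.4849, 0.1077]
tool_rot: [1.0, 0.005, 0.0, -0.0]
ft_force: [0.0, 0.4, -0.9]
grip_width: 0.087
grip_force: 0.0
```

View pics/end.png

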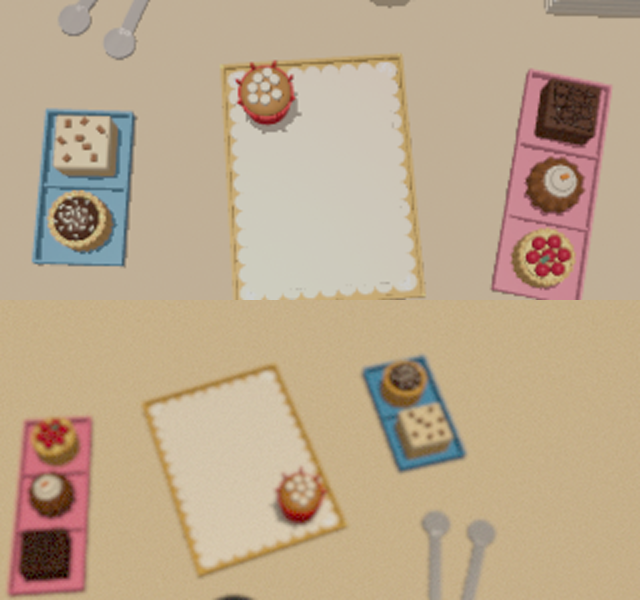

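Run:
```python
from h import *
for n in("top","scene"):
    c=shot(n)
    def q(nm,p,z):
        p=(np.array(p,float)+.5)/2-.5+((90,90) if n=="top" else (130,120)); w=ray(c,p,z); e=np.roll(w,-1,0)-w
        print(n,nm,(w.mean(0)*1000).round(1),(np.linalg.norm(e,axis=1)*1000).round(),((np.degrees(np.arctan2(e[:,1],e[:,0]))+45)%90-45).round(1))
    if n=="top":
        q("blue",[(47,110),(134,112),(125,266),(33,263)],.016)
        q("pink",[(529,70),(610,87),(580,302),(492,291)],.016)
        im=c["img"];H,S,V=cv2.split(cv2.cvtColor(im,cv2.COLOR_RGB2HSV))
        m=((H>95)&(H<115)&(S>110)&(V>40)).astype(np.uint8)*255; print("blue",rect(ray(c,big(m),.016)))
    else:
        q("blue",[(363-0,72),(425,56),(463,158),(401,169)],.016)
    cv2.imwrite(f"pics/f_{n}.png",cv2.resize((255*(c["img"]/255.)**.6).astype(np.uint8)[130:230,95:175] if n=="top" else (255*(c["img"]/255.)**.6).astype(np.uint8)[135:215,300:380],(400,500) if n=="top" else (400,400),interpolation=cv2.INTER_CUBIC)[:,:,::-1])
a=cv2.imread("pics/f_top.png");b=cv2.imread("pics/f_scene.png");b=np.vstack([b,np.zeros((100,400,3),np.uint8)])
cv2.imwrite("pics/f.png",np.hstack([a,b]))
```

```text
top blue [533.1 233.2] [ 90. 161.  92. 160.] [ 0.7  0.8 -0.1  0.1]
top pink [ 551.2 -250.8] [ 88. 233.  90. 241.] [-10.3  -9.6  -5.4 -10. ]
blue [5.331e+02 2.344e+02 1.593e+02 9.060e+01 1.000e-01]
scene blue [540.3 235.3] [ 92. 164.  83. 155.] [ 3.  -2.5 -2.7  0.7]
```

View pics/f.png

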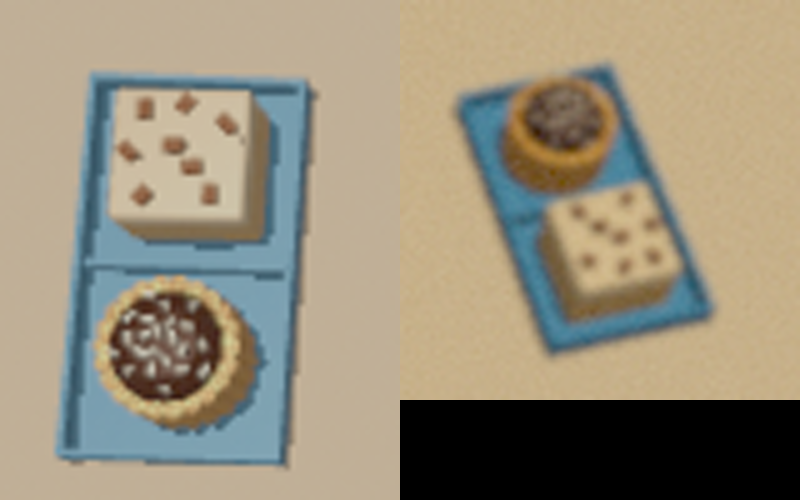

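The close-up shows the blondie (180,155) set straight and the chocolate tart (175,350). Each is flat inside its own blue compartment, clear of the walls.

```bash
python3 -c "
from rig import robot
print(robot.hand_in())"
```

```text
the job is handed in; nothing more can be done
None
```

I made up both orders and handed the job in, with no verdict returned: brownie, bundt and raspberry tartlet are in the pink box, blondie and chocolate-coconut tartlet in the blue box, each lowered to floor contact in its own compartment, and the muffin was left on the tray; robot time was about 47 s, and the reported tool height read about 35 mm too low, so I found the true height by touching the bare counter (peak about 40 N on the fingertips), partly with one batch of rows run in a shell loop instead of being typed out each time.

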